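# Check the wheels of a flow-lane section

## Task

Before this flow-lane section goes back into the rack, check that its wheels run: with the fingertips resting lightly on the wheel tops, stroke along both rows of wheels towards the end stop, the way the goods run, so that every wheel in both rows turns visibly that way. Do not press hard, do not lift or shift the lane, and leave everything else on the bench where it is.

Things in the scene. Friction and masses are not known exactly. Their poses are not given: they have to be found in the camera images.
- lane: flow-lane section: 2 parallel steel channel rails 337 long, 140 apart (centres), tied together, lying loose and level on the bench, 2.6 kg. Origin on the bench, midway between the rails and along the rows. Own z up; y along the rails, the way goods run, to the end stop (a plate across both rails, 68 high, face 52 past the last axle); x to the far rail. Channels 32 wide, walls 36 high
- near_first (a point): top of the first wheel (open end of the lane) of the rail nearer the robot: the middle of its tread, 44 above the bench and 8 above the channel walls; does not turn with the wheel. Each rail holds 6 rigid grey plastic wheels, diameter 28, 20 wide, 50 between axles, axles across the rail
- near_last (a point): top of the last (sixth) wheel, next to the end stop, of the rail nearer the robot: the middle of its tread, 44 above the bench, 250 from the first
- far_first (a point): top of the first wheel (open end of the lane) of the rail farther from the robot: the middle of its tread, 44 above the bench and 8 above the channel walls; does not turn with the wheel. Each rail holds 6 rigid grey plastic wheels, diameter 28, 20 wide, 50 between axles, axles across the rail
- far_last (a point): top of the last (sixth) wheel, next to the end stop, of the rail farther from the robot: the middle of its tread, 44 above the bench, 250 from the first
- near_wheel1 (a joint): turn (rad) of wheel 1 of the near rail, counted from the open end; 0 at the start, grows when its top moves towards the end stop, endless; turns freely (under 0.5 N at the tread)
- near_wheel2 (a joint): turn (rad) of wheel 2 of the near rail, counted from the open end; 0 at the start, grows when its top moves towards the end stop, endless; turns freely (under 0.5 N at the tread)
- near_wheel3 (a joint): turn (rad) of wheel 3 of the near rail, counted from the open end; 0 at the start, grows when its top moves towards the end stop, endless; turns freely (under 0.5 N at the tread)
- near_wheel4 (a joint): turn (rad) of wheel 4 of the near rail, counted from the open end; 0 at the start, grows when its top moves towards the end stop, endless; turns freely (under 0.5 N at the tread)
- near_wheel5 (a joint): turn (rad) of wheel 5 of the near rail, counted from the open end; 0 at the start, grows when its top moves towards the end stop, endless; turns freely (under 0.5 N at the tread)
- near_wheel6 (a joint): turn (rad) of wheel 6 of the near rail, counted from the open end; 0 at the start, grows when its top moves towards the end stop, endless; turns freely (under 0.5 N at the tread)
- far_wheel1 (a joint): turn (rad) of wheel 1 of the far rail, counted from the open end; 0 at the start, grows when its top moves towards the end stop, endless; turns freely (under 0.5 N at the tread)
- far_wheel2 (a joint): turn (rad) of wheel 2 of the far rail, counted from the open end; 0 at the start, grows when its top moves towards the end stop, endless; turns freely (under 0.5 N at the tread)
- far_wheel3 (a joint): turn (rad) of wheel 3 of the far rail, counted from the open end; 0 at the start, grows when its top moves towards the end stop, endless; turns freely (under 0.5 N at the tread)
- far_wheel4 (a joint): turn (rad) of wheel 4 of the far rail, counted from the open end; 0 at the start, grows when its top moves towards the end stop, endless; turns freely (under 0.5 N at the tread)
- far_wheel5 (a joint): turn (rad) of wheel 5 of the far rail, counted from the open end; 0 at the start, grows when its top moves towards the end stop, endless; turns freely (under 0.5 N at the tread)
- far_wheel6 (a joint): turn (rad) of wheel 6 of the far rail, counted from the open end; 0 at the start, grows when its top moves towards the end stop, endless; turns freely (under 0.5 N at the tread)
- spare_wheel: a loose spare wheel, diameter 28, 20 high, lying on its flat face between the two rails; origin under its centre; not part of the job
- tape_roll: a roll of packing tape, outer diameter 80, 36 high, lying flat between the two rails; origin at the centre of its underside; not part of the job
- wrench: a steel open-end wrench 170 long lying beyond the far rail; origin at the middle of its underside; not part of the job
- box_a: a small cardboard retail box 65 x 65, 85 high, standing past the end-stop end of the lane; origin at the centre of its underside; not part of the job
- box_b: a small cardboard retail box 65 x 90, 60 high, standing past the open end of the lane; origin at the centre of its underside; not part of the job
- marker: a fat marker pen about 135 long, 15 thick, lying on the robot's side of the near rail; origin under its barrel; not part of the job

How it is judged:
By the outcome, as a careful person would: the job done as asked, in the order asked, and still so for the second after the job is handed in, with the robot touching nothing.
It also fails if it takes over 64 s, if anything falls off the work surface, if the arm or the gripper's body presses on something with over 40 N, if the wrist force passes 120 N, or if a joint passes its speed limit or range.

## Robot

A 6-joint arm with a two-finger parallel gripper is mounted at the origin on the work surface. World frame = base frame: x ahead of the robot, y to its left, z up, the work surface at z = 0. Lengths are in m, angles in rad, forces in N, time in s.
With the tool pointing down it reaches from about 0.225 to 0.875 m from the base axis. Payload 3.4 kg.
Tool frame: the origin (TCP) lies between the finger pads; the fingertips stand 17 mm ahead of it and the grasp point (between the pads) lies 2 mm behind it; y points along the fingers, z is the direction in which the jaws open and shut, and the axes are right-handed (so a half turn about y gives the same grasp; the last joint's range is limited). The gripper opens to 85 mm and grips with 20 to 120 N. Pads are 22 mm wide; open, the fingers measure 114 mm over their backs; the gripper's body (76 mm by 85 mm) begins 54 mm behind the grasp point. The pads swing forward as they close: fully open they stand 13 mm farther back than shut.
Start: joints at [-1.24, 0.276, 1.505, -0, 1.361, -0.121], TCP at [0.251, -0.517, 0.248] pointing down, gripper open.
Joint ranges: [-2.89, 2.89], [-0.75, 2.08], [0.22, 2.7], [-1.18, 4.32], [0.11, 2.71], [-2.7, 2.7]. Speed limits (rad/s): [2.57, 2.57, 3.14, 3.14, 3.14, 3.14].

## Interface

Orientations are given as a unit quaternion [w, x, y, z].
In Python, from rig import manip, get_image, camera_model, sign_off, spot_in, silhouettes, spot_point gives the robot as it stands.
- The arm moves only by the tool jog_arm, never from a script. Its argument "targets" is a list of rows, each a list of 3 entries, a list of its own where there are three numbers: the finger opening in m, from 0 to 0.0854, then the shift along the world's x, y, z in m, then the turn about the world's z in rad. In form: [[claw, [x, y, z], spin], ...]. A call has 1 to 10 rows; each row shifts and turns the commanded pose from where the row before left it; what a row does not reach is not made up. A row lasts 1/8 s, in which the tool goes at most 62.5 mm and 10.7 degrees, less where a joint would pass 70% of its speed; a pose out of reach is approached as far as the arm can. A call with a gripper value outside its range is refused whole. The fingers move at their own pace and stop on an object; "force" is the grip in N (left out, the last holds). Time passes only in rows, so rows that do not move let the fingers close. It gives the time, the measured TCP pose, the force and the opening at its end, in the units of the state.
- manip.get_state(): the state, without advancing time (a new reading comes with each control period).
- get_image(name): name is "scene" or "top" or "wrist"; returns (picture, depth): 420x560x3 uint8, red, green, blue; 420x560 float32, m along the optical axis (not along the pixel's ray), 0 where there is no reading.
- camera_model(name): a dict with "mtx" (3x3 intrinsics, pixels), "world_from_camera" (4x4, takes a point from camera to world coordinates). Camera axes: x right, y up, looking along -z (the intrinsics and any distortion apply to the point x, -y, -z); pixel columns grow to the right and rows downward; lengths in m; the calibration is good to about 2 mm. The wrist camera is an equidistant fisheye: a pixel r from the principal point sees the ray r / f radians off the axis. A picture is of the moment at which its call begins: read the wrist's pose just before it. camera_model takes no time and is no camera call; for the wrist camera it gives the pose at the moment of the call.
- sign_off(): hands the job in, once; it reports no verdict.
Trained networks look in the newest picture that a camera, given by its name, has taken for a name from the list of things; names that differ only in an ending like _2 or _b are one class to them, and where a whole thing is asked for, a point or a joint stands for the part that bears it (a point fixed in the world has none). Each returns a list of dicts, best first, with "score" (0 to 1); they miss things now and then, are a little off and sometimes report something else, mostly with a low value. They report only what shows in the picture. A call takes as long as a camera call.
- spot_in(name, camera): "position" ([column, row] in pixels, amid what is visible of it).
- silhouettes(name, camera): "mask" (420x560 bool, what is visible of it) and "position" ([column, row] in pixels, amid what is visible of it).
- spot_point(name, camera): "position" ([column, row] in pixels: a listed point, or the origin of a listed thing).
The state is a dict: "clock": time; "qpos": joint angles; "qd": joint speeds; "effort": joint torques, N m; "position": TCP position; "ee_rot": TCP orientation; "contact_force": force on the tool from outside, world axes, zero at the start; "moment": the same for the moment, N m; "width": finger opening in m.
Only numpy, scipy, OpenCV 4.12 (cv2) and the standard library are available. Lean on these libraries where they do the work, as an engineer would, in place of code of your own. Each camera call takes 0.05 s, during which the arm holds its last target.

## Working session

There is one attempt and no reset: what is moved stays moved. The work goes in short steps, Python scripts to look and compute and a tool call to move; the robot and the scene stay as the last step left them, time stands still between calls to the robot, and variables do not carry over. Pictures are saved under pics/ and viewed, and the job is handed in when it is done.

Besides the shell and the picture viewer there is one more tool, called after ">>>" by a JSON object that holds its "name" and its "arguments". jog_arm: Moves the arm, as the interface text tells. Its arguments: {"type":"object","properties":{"targets":{"type":"array","items":{"type":"array"}},"force":{"type":"number"}},"required":["targets"]}

```bash
mkdir -p pics; cat > h.py <<'E'
import numpy as np,cv2
from rig import manip,get_image,camera_model,sign_off,spot_in,silhouettes,spot_point
def ray(cam,p):
    m=camera_model(cam);K=m['mtx'];T=np.array(m['world_from_camera'])
    u=np.array([(p[0]-K[0][2])/K[0][0],(p[1]-K[1][2])/K[1][1]])
    d=np.array([u[0],-u[1],-1.]);return T[:3,3],T[:3,:3]@d
def atz(cam,p,z):
    o,d=ray(cam,p);return o+d*(z-o[2])/d[2]
E
python3 - <<'E'
from h import *
for c in('scene','top'):
    im,d=get_image(c);cv2.imwrite(f'pics/{c}0.png',im[:,:,::-1])
    print(camera_model(c))
    for n in('near_first','near_last','far_first','far_last'):
        for r in spot_point(n,c)[:2]: print(c,n,r['score'],r['position'],atz(c,r['position'],.044).round(4))
print(manip.get_state())
E
```

```text
{'mtx': array([[421.35605143,   0.        , 277.54796012],
       [  0.        , 421.35605143, 208.44871815],
       [  0.        ,   0.        ,   1.        ]]), 'world_from_camera': array([[-0.68016692, -0.47411318,  0.55909718,  1.0310302 ],
       [ 0.73277029, -0.41839409,  0.53665081,  0.48571121],
       [-0.02051026,  0.77470192,  0.63199387,  0.58128151],
       [ 0.        ,  0.        ,  0.        ,  1.        ]])}
scene near_first 0.82 [244.8, 161.4] [ 0.4787 -0.1468  0.044 ]
scene near_first 0.22 [335.0, 208.6] [0.4797 0.1163 0.044 ]
scene near_last 0.86 [332.6, 209.2] [0.4844 0.1139 0.044 ]
scene far_first 0.97 [199.9, 190.2] [ 0.6206 -0.1375  0.044 ]
scene far_first 0.2 [301.8, 181.0] [0.4509 0.0047 0.044 ]
scene far_last 0.72 [286.7, 238.9] [0.6099 0.1029 0.044 ]
{'mtx': array([[445.53656781,   0.        , 280.79822138],
       [  0.        , 445.53656781, 208.38098872],
       [  0.        ,   0.        ,   1.        ]]), 'world_from_camera': array([[ 0.03197223,  0.972002  , -0.2327872 ,  0.32915789],
       [-0.99947472,  0.032327  , -0.0022919 ,  0.04173855],
    
[... 365 characters left out ...]
last 0.81 [248.5, 190.2] [0.6048 0.1194 0.044 ]
{'clock': 0.5, 'qpos': array([-1.23995305e+00,  2.75921493e-01,  1.50499938e+00,  7.93382987e-06,
        1.36069522e+00, -1.21008228e-01]), 'qd': array([ 0.00011707, -0.00229104, -0.00112928, -0.00163107,  0.00017572,
        0.00142945]), 'effort': array([-1.43603884e-03, -4.16262102e+01, -2.45878547e+01, -1.22687761e-04,
        1.46419821e-03, -4.64238653e-06]), 'position': array([ 0.25105241, -0.5172838 ,  0.24827606]), 'ee_rot': array([ 0.15839935, -0.15839563,  0.68914584, -0.68912878]), 'contact_force': array([ 0.51001636,  0.30559385, -0.4281946 ]), 'moment': array([ 0.00814022, -0.02110444, -0.04866006]), 'width': 0.08550298054327758}
```

```bash
python3 - <<'E'
import cv2
a=cv2.imread('pics/top0.png')
cv2.imwrite('pics/top0b.png',cv2.resize(a[150:290,200:420],(800,509),interpolation=cv2.INTER_CUBIC))
E
```

```text
(no output)
```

View pics/scene0.png

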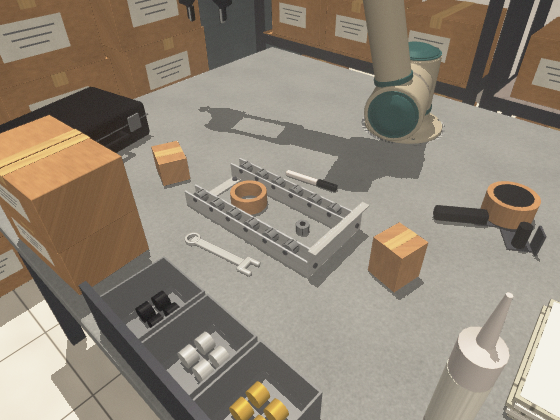

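View pics/top0.png

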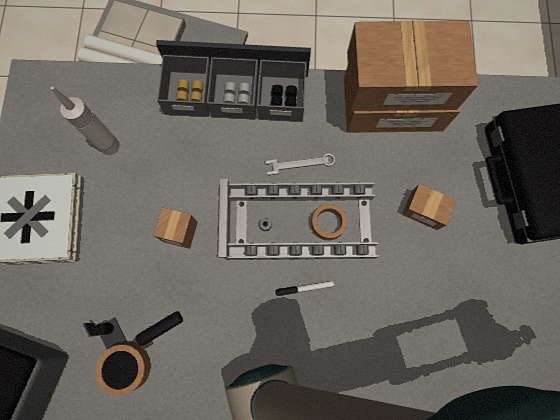

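```bash
echo
```

```text
(no output)
```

View pics/top0b.png

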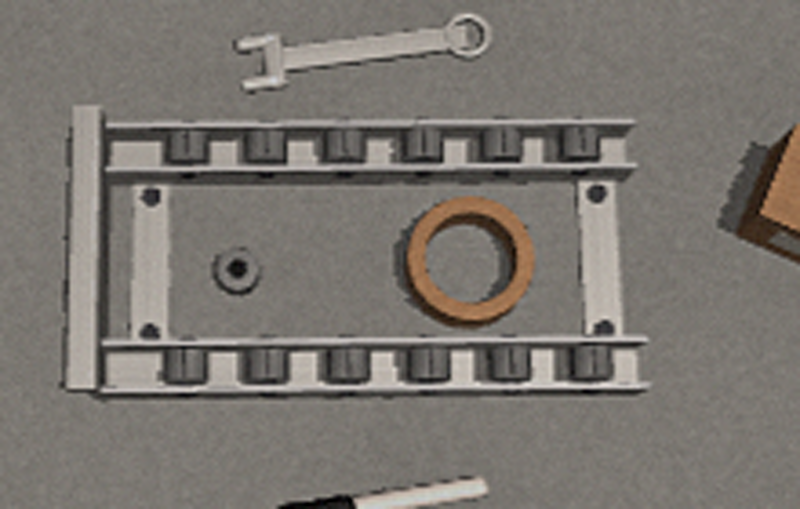

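```bash
python3 - <<'E'
from h import *
im,d=get_image('top');m=camera_model('top');K=m['mtx'];T=m['world_from_camera']
v,u=np.mgrid[:420,:560];
P=np.stack([(u-K[0,2])/K[0,0]*d,-(v-K[1,2])/K[1,1]*d,-d],-1)@T[:3,:3].T+T[:3,3]
ok=(d>0)&(P[...,0]>.43)&(P[...,0]<.67)&(P[...,1]>-.2)&(P[...,1]<.2)
z=P[...,2];print('bench',np.median(z[ok]),np.std(z[ok&(abs(z)<.01)]))
for lo,hi in((.3e-1,.05),(.039,.05),(.055,.08)):
    s=ok&(z>lo)&(z<hi)
    for nm,g in(('near',P[...,0]<.54),('far',P[...,0]>.54)):
        q=P[s&g][:,:2]
        if len(q)>20:
            (c,sz,a)=cv2.minAreaRect(q.astype('f4')*1000); mu=q.mean(0);w,V=np.linalg.eigh(np.cov(q.T))
            print(lo,nm,len(q),c,sz,a,mu.round(4),V[:,1].round(4))
s=ok&(z>.05)&(z<.08);q=P[s];print(q.mean(0),cv2.minAreaRect(q[:,:2].astype('f4')*1000))
np.set_printoptions(linewidth=200,precision=3,suppress=True)
big=np.clip(z[170:270,205:385]/.07*255,0,255).astype('u1');cv2.imwrite('pics/h0.png',cv2.resize(big,(800,444),interpolation=0))
E
```

```text
bench 0.0017525391114669997 0.0025659190941072704
0.03 near 1580 (497.3763122558594, -6.481353759765625) (90.54729461669922, 338.5518493652344) 1.3642817735671997 [ 0.4796 -0.0157] [-0.0703  0.9975]
0.03 far 1560 (584.1549072265625, -2.3660888671875) (93.9925765991211, 336.3642272949219) 2.362689971923828 [ 0.6039 -0.0118] [0.0021 1.    ]
0.039 near 556 (494.0948791503906, 1.1027679443359375) (84.34742736816406, 323.2316589355469) 1.3642818927764893 [ 0.4741 -0.0034] [-0.0156  0.9999]
0.039 far 497 (584.8631591796875, -1.2996826171875) (85.47550964355469, 334.88055419921875) 1.8857448101043701 [ 0.6108 -0.003 ] [-0.0419  0.9991]
0.055 near 348 (493.6138610839844, 169.66961669921875) (91.93190002441406, 16.980178833007812) 1.869159460067749 [0.4927 0.1694] [-0.9988 -0.0483]
0.055 far 291 (582.2703857421875, 173.42959594726562) (82.07649230957031, 17.01329231262207) 2.009881019592285 [0.5814 0.1729] [-0.9994 -0.0338]
[0.53324858 0.17083068 0.0671532 ] ((535.4566650390625, 171.67044067382812), (175.80824279785156, 17.09979820251465), 2.308664321899414)
```

View pics/h0.png

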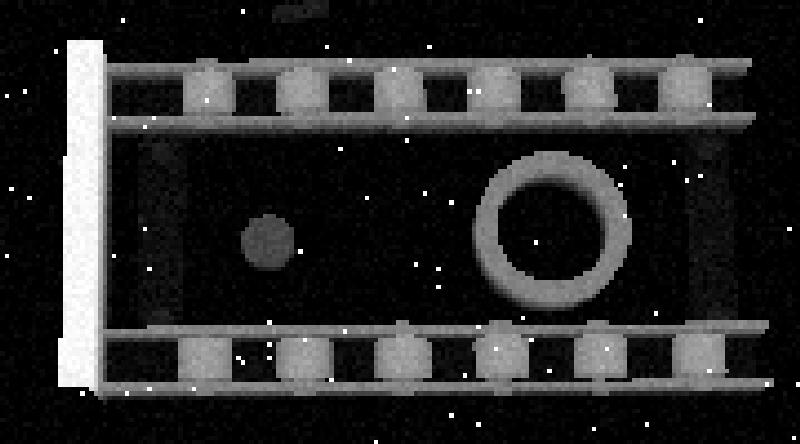

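```bash
python3 - <<'E'
from h import *
s=800/180
for n,p in dict(nf=(699,354),nl=(204,356),ff=(685,87),fl=(208,92)).items():
    q=(205+p[0]/s-.5,170+p[1]/s-.5); print(n,atz('top',q,.043).round(4))
from scipy.spatial.transform import Rotation as R
w,x,y,z=manip.get_state()['ee_rot'];print(R.from_quat([x,y,z,w]).as_matrix().round(3))
E
```

```text
nf [ 0.4775 -0.139   0.043 ]
nl [0.4684 0.1085 0.043 ]
ff [ 0.6162 -0.1332  0.043 ]
fl [0.6053 0.113  0.043 ]
[[-0.9    0.     0.437]
 [-0.437 -0.    -0.9  ]
 [ 0.    -1.     0.   ]]
```

>>> {"name": "jog_arm", "arguments": {"targets": [[0, [0.022, 0.038, 0], -0.041], [0, [0.022, 0.038, 0], -0.041], [0, [0.022, 0.038, 0], -0.041], [0, [0.022, 0.038, 0], -0.041], [0, [0.022, 0.038, 0], -0.041], [0, [0.022, 0.038, 0], -0.041], [0, [0.022, 0.038, 0], -0.041], [0, [0.022, 0.038, 0], -0.041], [0, [0.025, 0.037, 0], -0.042], [0, [0.025, 0.036, 0], -0.042]]}}

```text
clock: 1.8
position: [0.4777, -0.1391, 0.2486]
ee_rot: [-0.014, 0.013, -0.707, 0.707]
contact_force: [-0.3, -0.6, 0.1]
width: 0.0002
```

>>> {"name": "jog_arm", "arguments": {"targets": [[0, [0, 0, -0.04], 0], [0, [0, 0, -0.04], 0], [0, [0, 0, -0.04], 0], [0, [0, 0, 0], 0], [0, [0, 0, 0], 0]]}}

```text
clock: 2.42
position: [0.478, -0.1408, 0.1296]
ee_rot: [-0.015, 0.013, -0.707, 0.707]
contact_force: [-0.3, -0.7, -1.1]
width: -0.0001
```

```bash
python3 - <<'E'
from h import *
from scipy.spatial.transform import Rotation as R
s=manip.get_state();w,x,y,z=s['ee_rot'];print(s['clock'],s['position'],s['contact_force'],s['width'],R.from_quat([x,y,z,w]).as_matrix().round(3))
for c in('scene','wrist','top'):
    im,d=get_image(c);cv2.imwrite(f'pics/{c}1.png',im[:,:,::-1])
E
```

```text
2.425 [ 0.47804127 -0.14081868  0.12961377] [-0.27560459 -0.70908138 -1.14907514] -0.00012272556170355047 [[-0.999  0.002  0.04 ]
 [-0.04  -0.001 -0.999]
 [-0.002 -1.     0.001]]
```

View pics/wrist1.png

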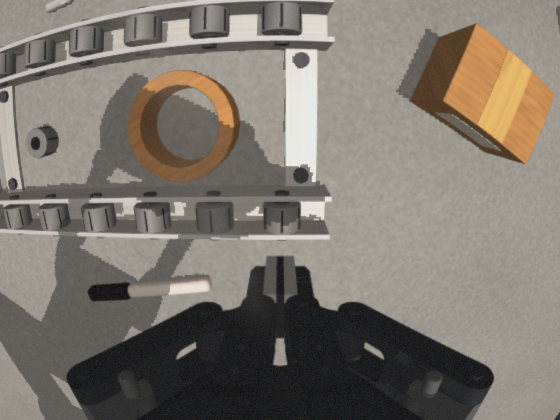

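View pics/scene1.png

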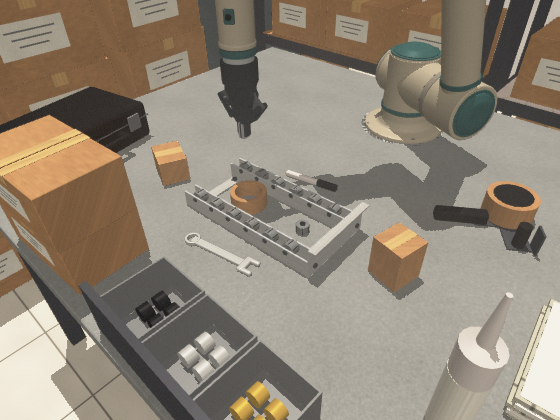

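```bash
cat >> h.py <<'E'
def fish(p,z,m=None):
    m=m or camera_model('wrist');K=m['mtx'];T=np.array(m['world_from_camera'])
    a=np.array([(p[0]-K[0][2])/K[0][0],(p[1]-K[1][2])/K[1][1]]);t=np.linalg.norm(a)
    d=np.array([*(np.sin(t)*a/t),np.cos(t)]);d=T[:3,:3]@(d*[1,-1,-1]);o=T[:3,3]
    return o+d*(z-o[2])/d[2]
E
python3 - <<'E'
from h import *
im,d=get_image('wrist')
for n in('near_first','near_last','far_first','far_last'):
    for r in spot_point(n,'wrist')[:2]: print(n,r['score'],r['position'],fish(r['position'],.044).round(4))
for p in((282,217),(0,0)): print(fish(p,.044))
a=cv2.resize(im[:250,0:340],(800,588),interpolation=cv2.INTER_CUBIC);cv2.imwrite('pics/w1b.png',a[:,:,::-1])
E
```

```text
near_first 0.95 [283.5, 223.5] [ 0.4786 -0.1429  0.044 ]
near_last 0.77 [9.0, 219.6] [0.4692 0.1072 0.044 ]
far_first 0.94 [279.5, 14.1] [ 0.6191 -0.1345  0.044 ]
[ 0.48296028 -0.14134169  0.044     ]
[0.6687387 0.1089828 0.044    ]
```

View pics/w1b.png

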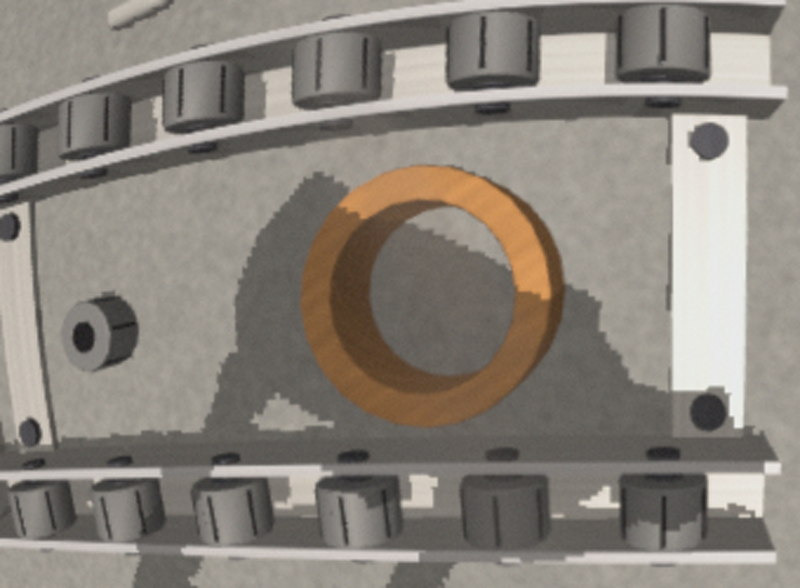

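>>> {"name": "jog_arm", "arguments": {"targets": [[0, [0, 0, -0.03], 0], [0, [0, 0, -0.025], 0], [0, [0, 0, -0.008], 0], [0, [0, 0, 0], 0]]}}

```text
clock: 3.32
position: [0.477, -0.1404, 0.0653]
ee_rot: [0.014, -0.014, 0.707, -0.707]
contact_force: [-0.1, -0.1, -0.1]
width: 0.0003
```

>>> {"name": "jog_arm", "arguments": {"targets": [[0, [0, 0, -0.002], 0], [0, [0, 0, -0.001], 0], [0, [0, 0, 0], 0]]}}

```text
clock: 3.7
position: [0.4773, -0.1404, 0.0627]
ee_rot: [-0.014, 0.014, -0.707, 0.707]
contact_force: [-0.5, 0.1, -0.5]
width: 0.0002
```

>>> {"name": "jog_arm", "arguments": {"targets": [[0, [0, 0, -0.001], 0], [0, [0, 0, 0], 0]]}}

```text
clock: 3.95
position: [0.477, -0.1403, 0.0613]
ee_rot: [-0.014, 0.014, -0.707, 0.707]
contact_force: [-0.3, 0.6, -0.8]
width: -0.0001
```

>>> {"name": "jog_arm", "arguments": {"targets": [[0, [0, 0, -0.0005], 0], [0, [0, 0, 0], 0]]}}

```text
clock: 4.2
position: [0.4771, -0.1404, 0.061]
ee_rot: [-0.014, 0.014, -0.707, 0.707]
contact_force: [-0.3, 0.4, 2.9]
width: 0.0001
```

>>> {"name": "jog_arm", "arguments": {"targets": [[0, [0, 0, -0.0005], 0], [0, [0, 0, 0], 0]]}}

```text
clock: 4.45
position: [0.4771, -0.1405, 0.0609]
ee_rot: [-0.014, 0.014, -0.707, 0.707]
contact_force: [-1.2, -0.0, 6.3]
width: 0.0003
```

>>> {"name": "jog_arm", "arguments": {"targets": [[0, [0, 0, -0.0005], 0], [0, [0, 0, 0], 0]]}}

```text
clock: 4.7
position: [0.4771, -0.1406, 0.0608]
ee_rot: [-0.014, 0.014, -0.707, 0.707]
contact_force: [-2.2, 0.3, 9.2]
width: 0.0001
```

>>> {"name": "jog_arm", "arguments": {"targets": [[0, [0, 0, 0.01], 0], [0, [0.0007, -0.018, 0], 0], [0, [0.0007, -0.018, 0], 0], [0, [0, 0, -0.0092], 0], [0, [0, 0, 0], 0]]}}

```text
clock: 5.32
position: [0.4773, -0.1762, 0.0593]
ee_rot: [0.013, -0.015, 0.708, -0.706]
contact_force: [-0.1, 0.7, 0.1]
width: 0.0001
```

>>> {"name": "jog_arm", "arguments": {"targets": [[0, [-0.0004, 0.01, 0], 0], [0, [-0.0004, 0.01, 0], 0], [0, [-0.0004, 0.01, 0], 0], [0, [-0.0004, 0.01, 0], 0]]}}

```text
clock: 5.82
position: [0.4767, -0.1353, 0.061]
ee_rot: [-0.014, 0.014, -0.707, 0.707]
contact_force: [-1.4, -0.1, 1.4]
width: 0.0002
```

```bash
python3 - <<'E'
from h import *
im,d=get_image('wrist')
a=cv2.resize(im[:250,150:490],(800,588),interpolation=cv2.INTER_CUBIC);cv2.imwrite('pics/w2.png',a[:,:,::-1])
E
```

```text
(no output)
```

View pics/w2.png

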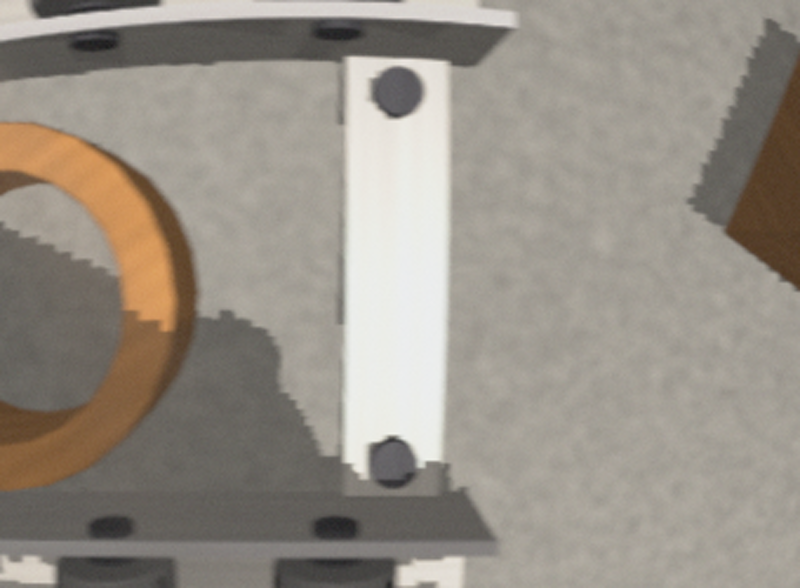

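>>> {"name": "jog_arm", "arguments": {"targets": [[0, [-0.0005, 0.012, 0], 0], [0, [-0.0005, 0.012, 0], 0], [0, [-0.0005, 0.012, 0], 0], [0, [-0.0005, 0.012, 0], 0]]}}

```text
clock: 6.38
position: [0.4748, -0.0876, 0.061]
ee_rot: [-0.014, 0.014, -0.707, 0.707]
contact_force: [-0.7, 0.6, 4.1]
width: 0.0001
```

```bash
python3 - <<'E'
from h import *
print(manip.get_state()['contact_force'])
im,d=get_image('wrist');cv2.imwrite('pics/w3.png',im[:,:,::-1])
E
```

```text
[-0.66465124  0.60874977  4.14422219]
```

View pics/w3.png

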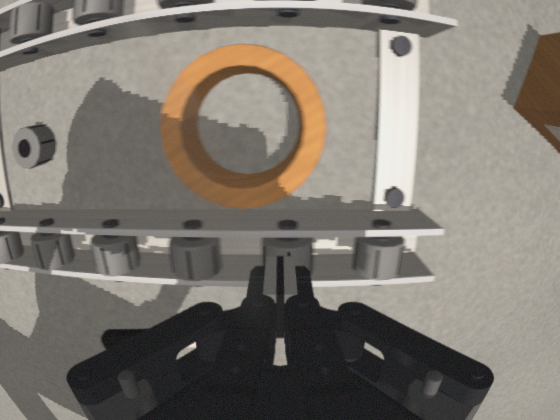

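>>> {"name": "jog_arm", "arguments": {"targets": [[0, [-0.0005, 0.012, 0], 0], [0, [-0.0005, 0.012, 0], 0], [0, [-0.0005, 0.012, 0], 0], [0, [-0.0005, 0.012, 0], 0]]}}

```text
clock: 6.92
position: [0.4727, -0.0396, 0.061]
ee_rot: [-0.014, 0.014, -0.707, 0.707]
contact_force: [-0.6, 0.1, 3.4]
width: -0.0003
```

>>> {"name": "jog_arm", "arguments": {"targets": [[0, [-0.0005, 0.012, 0], 0], [0, [-0.0005, 0.012, 0], 0], [0, [-0.0005, 0.012, 0], 0], [0, [-0.0005, 0.012, 0], 0], [0, [-0.0005, 0.012, 0], 0]]}}

```text
clock: 7.55
position: [0.4704, 0.0205, 0.0607]
ee_rot: [-0.014, 0.014, -0.707, 0.707]
contact_force: [0.8, -0.3, -0.4]
width: 0.0002
```

>>> {"name": "jog_arm", "arguments": {"targets": [[0, [-0.0005, 0.012, 0], 0], [0, [-0.0005, 0.012, 0], 0], [0, [-0.0005, 0.012, 0], 0], [0, [-0.0005, 0.012, 0], 0]]}}

```text
clock: 8.05
position: [0.4683, 0.0685, 0.0608]
ee_rot: [-0.014, 0.014, -0.707, 0.707]
contact_force: [-0.3, 0.4, 0.3]
width: -0.0003
```

>>> {"name": "jog_arm", "arguments": {"targets": [[0, [-0.0005, 0.012, 0], 0], [0, [-0.0005, 0.012, 0], 0], [0, [-0.0005, 0.012, 0], 0], [0, [-0.0005, 0.012, 0], 0]]}}

```text
clock: 8.55
position: [0.4663, 0.1165, 0.0609]
ee_rot: [-0.014, 0.014, -0.707, 0.707]
contact_force: [0.1, 0.9, -0.1]
width: 0.0001
```

>>> {"name": "jog_arm", "arguments": {"targets": [[0, [0, 0, 0.03], 0], [0, [0.0, 0.0, 0.05], 0], [0, [0, -0.04, 0.04], 0], [0, [0, -0.04, 0.0], 0], [0, [0, 0.0, 0.0], 0]]}}

```text
clock: 9.18
position: [0.4666, 0.0342, 0.181]
ee_rot: [-0.013, 0.012, -0.707, 0.707]
contact_force: [-0.5, 0.5, -0.2]
width: -0.0002
```

```bash
python3 - <<'E'
from h import *
print(manip.get_state()['contact_force'],manip.get_state()['position'])
im,d=get_image('wrist');cv2.imwrite('pics/w4.png',im[:,:,::-1])
for n in('near_first','near_last','far_first','far_last'):
    for r in spot_point(n,'wrist')[:2]: print(n,r['score'],r['position'],fish(r['position'],.044).round(4))
a=cv2.resize(im[130:260,60:500],(800,236),interpolation=cv2.INTER_CUBIC);cv2.imwrite('pics/w4b.png',a[:,:,::-1])
E
```

```text
[-0.5358379   0.49912258 -0.22077879] [0.46661843 0.03417372 0.1810329 ]
near_first 0.83 [468.6, 196.9] [ 0.4795 -0.1409  0.044 ]
near_last 0.86 [196.0, 196.6] [0.4689 0.1089 0.044 ]
far_last 0.71 [186.9, 30.5] [0.6092 0.1181 0.044 ]
```

View pics/w4.png

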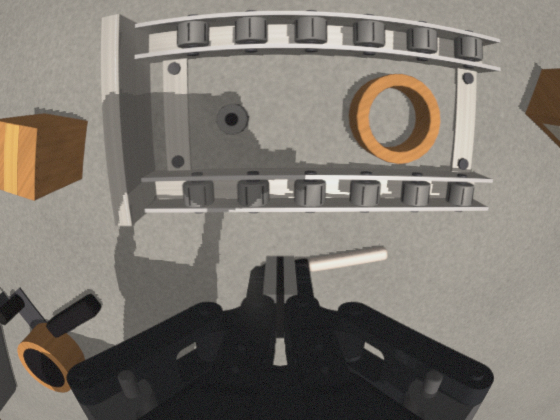

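View pics/w4b.png

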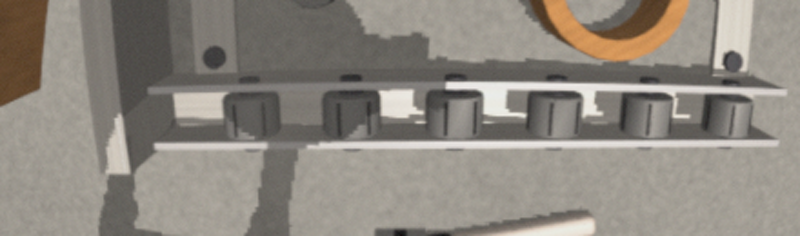

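```bash
cat >> h.py <<'E'
def pfish(X,m):
    K=m['mtx'];T=np.array(m['world_from_camera']);c=(X-T[:3,3])@T[:3,:3];c=c*[1,-1,-1]
    r=np.hypot(c[...,0],c[...,1]);t=np.arctan2(r,c[...,2])
    return np.stack([K[0][2]+K[0][0]*t*c[...,0]/r,K[1][2]+K[1][1]*t*c[...,1]/r],-1)
def pin(X,m):
    K=m['mtx'];T=np.array(m['world_from_camera']);c=(X-T[:3,3])@T[:3,:3];c=c*[1,-1,-1]
    return np.stack([K[0][2]+K[0][0]*c[...,0]/c[...,2],K[1][2]+K[1][1]*c[...,1]/c[...,2]],-1)
XH=np.array([.9992,.040,0]);YH=np.array([-.040,.9992,0]);ZH=np.array([0,0,1.])
FIRST=dict(near=np.array([.4785,-.1415,0]),far=np.array([.6185,-.1345,0]))
def unwrap(im,m,f,rows=('near','far'),th=np.radians(np.arange(-80,81,2))):
    g=cv2.cvtColor(im,cv2.COLOR_RGB2GRAY).astype('f4');strips=[]
    T=np.array(m['world_from_camera'])
    for r in rows:
        for i in range(6):
            c=FIRST[r]+YH*.05*i+ZH*.030
            o=np.linspace(-.008,.008,17)
            X=c+o[:,None,None]*XH+.014*(np.sin(th)[None,:,None]*YH+np.cos(th)[None,:,None]*ZH)
            p=f(X,m).astype('f4');s=cv2.remap(g,p[...,0],p[...,1],cv2.INTER_LINEAR)
            n=np.sin(th)[:,None]*YH+np.cos(th)[:,None]*ZH
            v=((T[:3,3]-X[8])*n).sum(1)<.0; s[:,v]=0; strips.append(s)
    return strips
def sheet(strips,fn):
    L=[cv2.resize(s,(640,36),interpolation=0) for s in strips]
    out=np.vstack([np.vstack([l,np.full((6,640),255,'f4')]) for l in L]);cv2.imwrite(fn,np.clip(out*1.3,0,255))
E
python3 - <<'E'
from h import *
im,d=get_image('wrist');m=camera_model('wrist');sheet(unwrap(im,m,pfish),'pics/u4.png')
# initial: wrist camera pose transferred
from scipy.spatial.transform import Rotation as R
s=manip.get_state();w,x,y,z=s['ee_rot'];A=np.eye(4);A[:3,:3]=R.from_quat([x,y,z,w]).as_matrix();A[:3,3]=s['position']
H=np.linalg.inv(A)@m['world_from_camera'];np.save('H.npy',H)
B=np.eye(4);B[:3,:3]=[[-.999,.002,.04],[-.04,-.001,-.999],[-.002,-1,.001]];B[:3,3]=[ 0.47804,-0.1408,.1296]
sheet(unwrap(cv2.imread('pics/wrist1.png')[:,:,::-1].copy(),dict(mtx=m['mtx'],world_from_camera=B@H),pfish),'pics/u1.png')
E
```

```text
[ WARN:0@1.590] global loadsave.cpp:1063 imwrite_ Unsupported depth image for selected encoder is fallbacked to CV_8U.
```

View pics/u4.png

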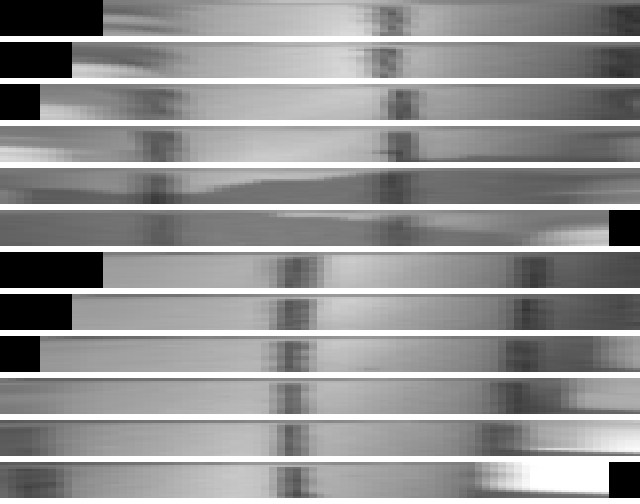

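View pics/u1.png

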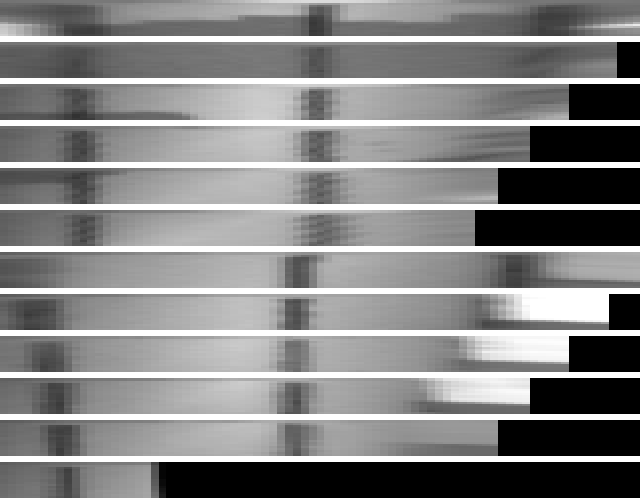

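>>> {"name": "jog_arm", "arguments": {"targets": [[0, [0.025, -0.028, 0], 0], [0, [0.025, -0.028, 0], 0], [0, [0.025, -0.028, 0], 0], [0, [0.025, -0.028, 0], 0], [0, [0.026, -0.029, 0], 0], [0, [0.026, -0.03, 0], 0], [0, [0, 0, -0.06], 0], [0, [0, 0, -0.05], 0], [0, [0, 0, -0.005], 0], [0, [0, 0, 0], 0]]}}

```text
clock: 10.72
position: [0.6189, -0.1349, 0.0663]
ee_rot: [-0.014, 0.014, -0.707, 0.707]
contact_force: [-0.0, 0.2, 0.9]
width: 0.0002
```

>>> {"name": "jog_arm", "arguments": {"targets": [[0, [0, 0, -0.002], 0], [0, [0, 0, -0.001], 0], [0, [0, 0, 0], 0]]}}

```text
clock: 11.1
position: [0.6186, -0.1354, 0.0635]
ee_rot: [-0.015, 0.014, -0.707, 0.707]
contact_force: [0.2, -0.5, 0.4]
width: 0.0
```

>>> {"name": "jog_arm", "arguments": {"targets": [[0, [0, 0, -0.001], 0], [0, [0, 0, 0], 0]]}}

```text
clock: 11.35
position: [0.6183, -0.1353, 0.0617]
ee_rot: [-0.014, 0.014, -0.707, 0.707]
contact_force: [1.1, 0.2, 0.7]
width: -0.0002
```

>>> {"name": "jog_arm", "arguments": {"targets": [[0, [0, 0, -0.001], 0], [0, [0, 0, 0], 0]]}}

```text
clock: 11.6
position: [0.6184, -0.1354, 0.061]
ee_rot: [-0.014, 0.014, -0.707, 0.707]
contact_force: [-1.3, -0.0, 3.2]
width: 0.0002
```

>>> {"name": "jog_arm", "arguments": {"targets": [[0, [0, 0, -0.0005], 0], [0, [0, 0, 0], 0]]}}

```text
clock: 11.85
position: [0.6184, -0.1355, 0.0609]
ee_rot: [-0.014, 0.014, -0.707, 0.707]
contact_force: [-1.9, -0.0, 6.0]
width: -0.0004
```

>>> {"name": "jog_arm", "arguments": {"targets": [[0, [0, 0, 0.01], 0], [0, [0.0007, -0.018, 0], 0], [0, [0.0007, -0.018, 0], 0], [0, [0, 0, -0.0098], 0], [0, [0, 0, 0], 0], [0, [-0.001, 0.024, 0], 0], [0, [0, 0, 0], 0]]}}

```text
clock: 12.72
position: [0.6186, -0.1445, 0.0609]
ee_rot: [0.015, -0.015, 0.707, -0.707]
contact_force: [-0.5, -0.0, 1.5]
width: -0.0002
```

>>> {"name": "jog_arm", "arguments": {"targets": [[0, [-0.0002, 0.004, 0], 0]]}}

```text
clock: 12.85
position: [0.6186, -0.142, 0.061]
ee_rot: [-0.015, 0.014, -0.707, 0.707]
contact_force: [-1.2, -0.6, 4.7]
width: -0.0
```

>>> {"name": "jog_arm", "arguments": {"targets": [[0, [-0.0002, 0.004, 0], 0]]}}

```text
clock: 12.98
position: [0.6184, -0.1385, 0.0609]
ee_rot: [-0.014, 0.014, -0.707, 0.707]
contact_force: [-1.4, -0.6, 6.2]
width: -0.0002
```

>>> {"name": "jog_arm", "arguments": {"targets": [[0, [-0.0002, 0.004, 0], 0]]}}

```text
clock: 13.1
position: [0.6183, -0.1348, 0.061]
ee_rot: [-0.014, 0.014, -0.707, 0.707]
contact_force: [-1.8, -0.3, 5.6]
width: 0.0
```

>>> {"name": "jog_arm", "arguments": {"targets": [[0, [-0.0002, 0.004, 0], 0]]}}

```text
clock: 13.22
position: [0.6181, -0.131, 0.0609]
ee_rot: [-0.014, 0.014, -0.707, 0.707]
contact_force: [-0.8, -0.3, 5.0]
width: 0.0002
```

>>> {"name": "jog_arm", "arguments": {"targets": [[0, [-0.0002, 0.004, 0], 0]]}}

```text
clock: 13.35
position: [0.6179, -0.1268, 0.0606]
ee_rot: [0.014, -0.014, 0.707, -0.707]
contact_force: [0.2, -0.4, 1.1]
width: -0.0001
```

>>> {"name": "jog_arm", "arguments": {"targets": [[0, [-0.0002, 0.004, 0], 0]]}}

```text
clock: 13.48
position: [0.6173, -0.1228, 0.0599]
ee_rot: [0.014, -0.014, 0.707, -0.707]
contact_force: [0.1, -1.2, -1.1]
width: -0.0
```

>>> {"name": "jog_arm", "arguments": {"targets": [[0, [-0.0005, 0.012, 0], 0], [0, [-0.0005, 0.012, 0], 0], [0, [-0.0005, 0.012, 0], 0], [0, [-0.0005, 0.012, 0], 0]]}}

```text
clock: 13.98
position: [0.6155, -0.0743, 0.0606]
ee_rot: [-0.014, 0.014, -0.707, 0.707]
contact_force: [-0.4, -0.2, -0.1]
width: -0.0003
```

>>> {"name": "jog_arm", "arguments": {"targets": [[0, [-0.0005, 0.012, 0], 0], [0, [-0.0005, 0.012, 0], 0], [0, [-0.0005, 0.012, 0], 0], [0, [-0.0005, 0.012, 0], 0]]}}

```text
clock: 14.48
position: [0.6136, -0.0266, 0.0608]
ee_rot: [-0.014, 0.014, -0.707, 0.707]
contact_force: [0.2, 0.3, 0.2]
width: 0.0003
```

>>> {"name": "jog_arm", "arguments": {"targets": [[0, [-0.0005, 0.012, 0], 0], [0, [-0.0005, 0.012, 0], 0], [0, [-0.0005, 0.012, 0], 0], [0, [-0.0005, 0.012, 0], 0]]}}

```text
clock: 14.98
position: [0.6115, 0.0213, 0.0609]
ee_rot: [-0.014, 0.014, -0.707, 0.707]
contact_force: [-0.9, -0.3, 1.4]
width: -0.0001
```

>>> {"name": "jog_arm", "arguments": {"targets": [[0, [-0.0005, 0.012, 0], 0], [0, [-0.0005, 0.012, 0], 0], [0, [-0.0005, 0.012, 0], 0], [0, [-0.0005, 0.012, 0], 0]]}}

```text
clock: 15.48
position: [0.6095, 0.0693, 0.061]
ee_rot: [-0.014, 0.014, -0.707, 0.707]
contact_force: [-1.4, -0.4, 5.0]
width: -0.0007
```

>>> {"name": "jog_arm", "arguments": {"targets": [[0, [-0.0005, 0.012, 0], 0], [0, [-0.0005, 0.012, 0], 0], [0, [-0.0005, 0.012, 0], 0], [0, [-0.0005, 0.012, 0], 0]]}}

```text
clock: 15.98
position: [0.6075, 0.1173, 0.061]
ee_rot: [-0.014, 0.014, -0.707, 0.707]
contact_force: [-1.7, 0.5, 5.0]
width: 0.0004
```

>>> {"name": "jog_arm", "arguments": {"targets": [[0, [-0.0004, 0.01, 0], 0], [0, [0, 0, 0], 0], [0, [0, 0, 0.03], 0], [0, [0, 0, 0.05], 0], [0, [-0.06, 0, 0.02], 0], [0, [-0.06, -0.04, 0], 0], [0, [-0.02, -0.04, 0.02], 0], [0, [0, 0, 0], 0]]}}

```text
clock: 16.98
position: [0.475, 0.05, 0.1813]
ee_rot: [-0.014, 0.012, -0.707, 0.707]
contact_force: [1.1, -0.3, -0.7]
width: -0.0
```

```bash
python3 - <<'E' 2>/dev/null
from h import *
s=manip.get_state();print(s['clock'],s['contact_force'],s['position'])
im,d=get_image('wrist');m=camera_model('wrist');cv2.imwrite('pics/w5.png',im[:,:,::-1])
for n in('near_first','near_last','far_first','far_last'):
    for r in spot_point(n,'wrist')[:1]: print(n,r['score'],r['position'],fish(r['position'],.044).round(4))
sheet(unwrap(im,m,pfish),'pics/u5.png')
im,d=get_image('scene');cv2.imwrite('pics/scene5.png',im[:,:,::-1])
for n in('near_first','near_last','far_first','far_last'):
    for r in spot_point(n,'scene')[:1]: print(n,r['score'],r['position'],atz('scene',r['position'],.044).round(4))
E
```

```text
16.975 [ 1.11726984 -0.32296341 -0.69035231] [0.47501607 0.04997756 0.18131615]
near_first 0.95 [478.8, 206.4] [ 0.4812 -0.1401  0.044 ]
near_last 0.92 [212.6, 207.1] [0.4708 0.1101 0.044 ]
far_first 0.8 [486.8, 62.8] [ 0.6173 -0.1286  0.044 ]
far_last 0.79 [205.4, 39.0] [0.6113 0.1178 0.044 ]
near_first 0.93 [243.1, 163.3] [ 0.4869 -0.1439  0.044 ]
near_last 0.97 [332.2, 206.5] [0.478  0.1081 0.044 ]
far_first 0.68 [202.6, 190.9] [ 0.6183 -0.1312  0.044 ]
far_last 0.66 [287.1, 240.5] [0.6126 0.1063 0.044 ]
```

View pics/u5.png

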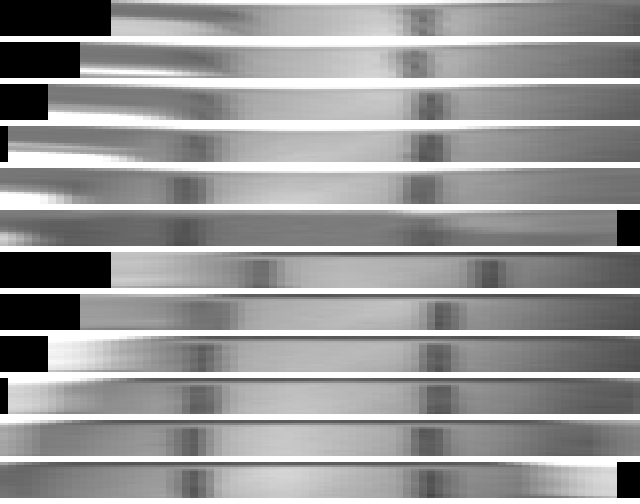

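View pics/scene5.png

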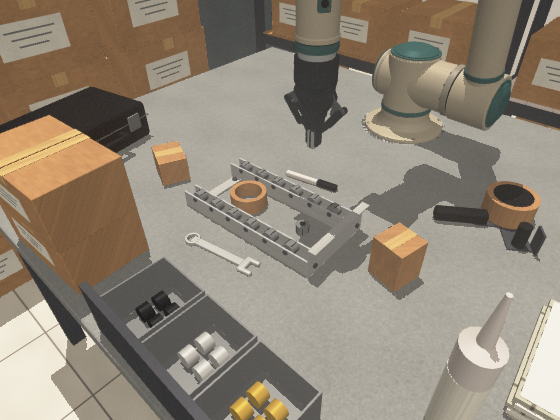

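View pics/w5.png

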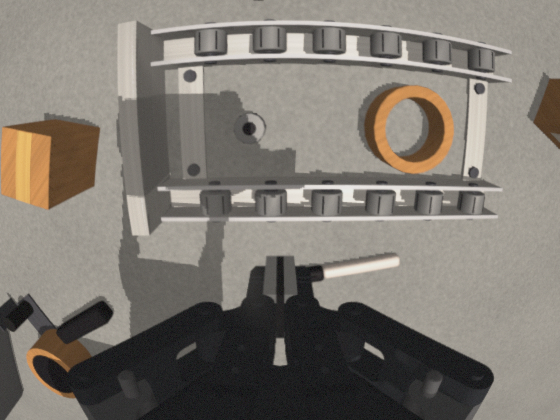

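>>> {"name": "jog_arm", "arguments": {"targets": [[0, [-0.02, -0.04, 0.03], 0], [0, [-0.02, -0.05, 0.03], 0], [0, [-0.02, -0.05, 0], 0], [0, [-0.02, -0.05, 0], 0], [0, [-0.02, -0.05, 0], 0], [0, [-0.02, -0.05, 0], 0], [0, [-0.02, -0.05, 0], 0], [0, [-0.02, -0.05, 0], 0], [0, [-0.02, -0.05, 0], 0], [0, [-0.01, -0.05, 0], 0]]}}

```text
clock: 18.73
position: [0.2849, -0.4395, 0.24]
ee_rot: [0.014, -0.014, 0.707, -0.707]
contact_force: [0.9, 0.1, 0.4]
width: 0.0003
```

```bash
python3 - <<'E' 2>/dev/null
from h import *
s=manip.get_state();print(s['clock'],s['position'])
for c in('top','scene'):
    im,d=get_image(c);cv2.imwrite(f'pics/{c}6.png',im[:,:,::-1])
    a=cv2.cvtColor(cv2.imread(f'pics/{c}0.png'),6).astype('f4');b=cv2.cvtColor(im,cv2.COLOR_RGB2GRAY).astype('f4')
    W=dict(top=dict(lane=(170,265,210,385),stop=(175,262,212,245),open=(175,262,345,385),bench=(60,130,150,310),wrench=(148,178,260,340),marker=(275,300,270,340)),scene=dict(lane=(155,275,180,370),bench=(260,400,80,320),boxa=(220,295,365,430),boxb=(135,190,148,195)))[c]
    for n,(r0,r1,c0,c1) in W.items():
        A,B=a[r0:r1,c0:c1],b[r0:r1,c0:c1]
        try: cc,M=cv2.findTransformECC(A,B,np.eye(2,3,dtype='f4'),cv2.MOTION_EUCLIDEAN);print(c,n,round(cc,3),M.round(4).tolist())
        except Exception as e: print(n,'fail')
    cv2.imwrite(f'pics/diff_{c}.png',np.clip(abs(a-b)*3,0,255))
E
```

```text
18.725 [ 0.28486948 -0.43953149  0.23997913]
top lane 0.993 [[1.0, -0.00019999999494757503, 0.02199999988079071], [0.00019999999494757503, 1.0, -0.014999999664723873]]
top stop 1.0 [[1.0, 0.00039999998989515007, -0.016599999740719795], [-0.00039999998989515007, 1.0, 0.009399999864399433]]
top open 0.994 [[1.0, -0.0017999999690800905, 0.0658000037074089], [0.0017999999690800905, 1.0, -0.023000000044703484]]
top bench 1.0 [[1.0, -0.0, -0.014999999664723873], [0.0, 1.0, -0.009100000374019146]]
top wrench 0.999 [[1.0, -0.0005000000237487257, 0.025200000032782555], [0.0005000000237487257, 1.0, -0.014399999752640724]]
top marker 0.982 [[1.0, -0.0008999999845400453, -0.00839999970048666], [0.0008999999845400453, 1.0, -0.03530000150203705]]
scene lane 0.923 [[1.0, -0.0026000000070780516, 0.17640000581741333], [0.0026000000070780516, 1.0, -0.15610000491142273]]
scene bench 1.0 [[1.0, 0.0, -0.003800000064074993], [-0.0, 1.0, 0.0012000000569969416]]
scene boxa 1.0 [[1.0, -0.00019999999494757503, -0.004800000227987766], [0.00019999999494757503, 1.0, -0.006800000090152025]]
scene boxb 1.0 [[1.0, 0.00039999998989515007, -0.015799999237060547], [-0.00039999998989515007, 1.0, -0.0066999997943639755]]
```

View pics/diff_top.png

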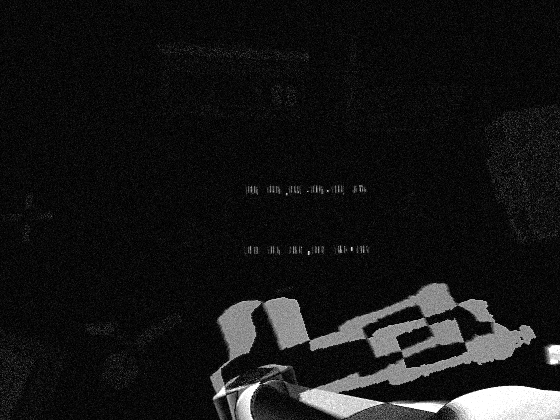

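View pics/diff_scene.png

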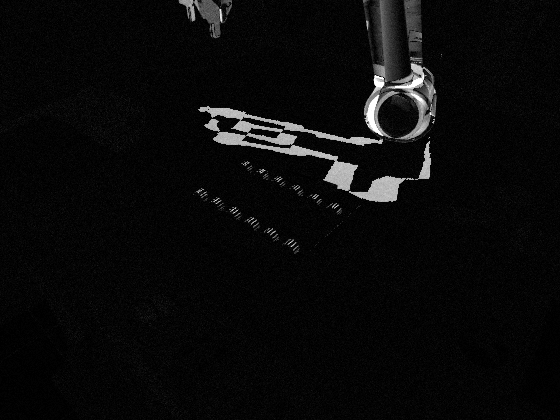

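```bash
python3 -c "
from rig import sign_off
print(sign_off())"
```

```text
the job is handed in; nothing more can be done
None
```

I stroked both wheel rows towards the end stop with the closed fingertips, and all 12 wheels turned that way. The job is handed in; the robot clock read about 19 s at the last check.

- **Force:** While stroking, the highest reading was about 6 N. The brief touches on each first wheel to find its height reached 9 N on the near row and 6 N on the far row.
- **Wheel turn:** I estimate about 1.4 rad for the near row and 1.4 to 1.6 rad for the far row. The wheel marks repeat every 60°, so the pictures alone leave the number of turns open. I settled it with the roughly 20 mm of contact measured on far wheel 1. The near row was stroked the same way, but I did not measure its contact length.
- **Nothing shifted:** The before and after pictures from the top and scene cameras differ only at the wheels and at the arm and its shadow. In the top view the lane matched its starting place to within a tenth of a pixel. The loose items show no movement, and the arm ended well clear.
- **Checks that disagreed:** The point finder's readings of the wheel tops varied by several millimetres between pictures, up to about 8 mm in the scene camera. I took this as noise because the picture comparison showed no shift. The scene-camera alignment of the lane was weaker than the rest, probably because the wheel marks had changed.

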